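# Work the jammed handle off the shank in the ball vise

### The arm

A 6-joint arm with a two-finger parallel gripper is mounted at the origin on the work surface. World frame = base frame: x ahead of the robot, y to its left, z up, the work surface at z = 0. Lengths are in m, angles in rad, forces in N, time in s.
With the tool pointing down it reaches from about 0.35 to 0.8 m from the base axis. Payload 7.3 kg.
Tool frame: the origin (TCP) lies at the very end of the fingers, on their centre line; the grasp point (between the pads) lies 19 mm behind it (manip.grip_point_offset is the distance from the TCP to the grasp point, in m); z points along the fingers, y is the line along which they close (so a half turn about z gives the same grasp; the last joint's range is limited). The gripper opens to 85 mm and grips with 20 to 120 N. Pads are 22 mm wide; open, the fingers measure 114 mm over their backs; the gripper's body (76 mm by 85 mm) begins 54 mm behind the grasp point. The pads swing forward as they close: fully open they stand 13 mm farther back than shut.
Start: joints at [-1.438, 0.342, 1.524, -0, 1.275, -0.146], TCP at [0.145, -0.505, 0.231] pointing down, gripper open.
Joint ranges: [-2.53, 2.53], [-0.77, 2.02], [0.04, 2.7], [-1, 4.14], [0.28, 2.66], [-3.11, 3.11]. Speed limits (rad/s): [2.57, 2.57, 3.14, 3.14, 3.14, 3.14].

### API

Orientations are given as a rotation vector (axis times angle).
In Python, from workcell import sensors, optics, ticket, manip gives the robot as it stands.
- The arm moves only by the shell command python3 -m inch 'ROWS' [FORCE]. ROWS is JSON, a list of rows, each an object of numbers: "x", "y", "z": the shift along the world's x, y, z as a fraction of full scale; "rx", "ry", "rz": the turn, a rotation vector about the world's x, y, z as a fraction of full scale; "jaw": the opening in per cent of the stroke, from 0 (shut) to 100 (fully open). In form: [{"x": .., "y": .., "z": .., "rx": .., "ry": .., "rz": .., "jaw": ..}, ...]. A call has exactly 8 rows; each row is the pose to reach, as a shift and turn from the pose commanded when the call began, turning the shorter way round; what a row does not reach only later rows make up. Full scale, the value 1, is 0.15 m for a shift and 2 pi rad for a turn. A row lasts 1/12 s, in which the tool goes at most 41.7 mm and 7.16 degrees, less where a joint would pass 70% of its speed; a pose out of reach is approached as far as the arm can. A call with a number of a shift or a turn outside -1 to 1 is refused whole. A call with a gripper value outside its range is refused whole. The fingers move at their own pace and stop on an object; FORCE is the grip in N (left out, the last holds). Time passes only in rows, so rows that repeat a pose let the fingers close, or fill a call up. It gives the time, the measured TCP pose, the force, the opening and the grip force at its end, in the units of the state.
- sensors.read_state(): the state, without advancing time (a new reading comes with each control period).
- optics.get_image(name): name is "scene" or "top" or "wrist"; returns a dict with "pixels" (400x640x3 uint8, red, green, blue), "intrinsics" (3x3 intrinsics, pixels), "R" (3x3) and "t" (3): a world point X has camera coordinates R X + t. Camera axes: x right, y down, z forward; pixel columns grow to the right and rows downward; lengths in m; the calibration is good to about 2 mm. A picture is of the moment at which its call begins. There is no depth.
- ticket.hand_in(): hands the job in; it is judged then, once.
The state is a dict: "t": time; "q": joint angles; "joint_velocities": joint speeds; "joint_efforts": joint torques, N m; "eef_pos": TCP position; "eef_rot": TCP orientation; "wrist_force": force on the tool from outside, world axes, zero at the start; "moment": the same for the moment, N m; "finger_gap": finger opening in m; "grasp_force": force on a finger pad.
Only numpy, scipy, OpenCV 4.12 (cv2) and the standard library are available. Lean on these libraries where they do the work, as an engineer would, in place of code of your own. Each camera call takes 0.05 s, during which the arm holds its last target. There are 200 camera calls.

### The job

The octagonal wooden handle is jammed on the steel shank held upright in the ball vise, and the vise only stands on the bench: a straight pull would lift it. Twist the handle to and fro, a good thirty degrees or more each way, as you draw it up and off, leaving the vise standing where it is. Then set the handle down gently, upright on its ferrule, in the empty tray, without knocking the other things about.

Things in the scene. Friction and masses are not known exactly. Their poses are not given: they have to be found in the camera images.
- handle_mid (a point): Middle of the handle (84 mm tall, 60 g), on its axis. A regular octagon of brown wood, 30 mm across flats, from 14 mm below this point to 32 mm above, then a dome to 42 mm above; below the wood a round dark steel ferrule 28 mm across. z runs along the axis to the dome; x and y point square at flats, more flats every 45 degrees. Grip the wood, about 10 mm above this point.
- handle_foot (a point): Centre of the handle's flat ring-shaped foot (ferrule end, mouth of the bore), 42 mm below handle_mid. It starts 15 mm above the vise jaws with 24 mm of shank inside. Spring pads in the bore grip the shank: for the first 9 mm of travel a straight pull needs more than the vise's weight (33 to 38 N); from 9 to 19 mm less, then it springs free with a small jolt; it is clear after 24 mm.
- shank_tip (a point): Centre of the top end of the steel shank, 12 mm across, 144 mm above the bench, on the vise's z axis, hidden in the handle at the start. While the handle is turned on the shank the pull needed falls: drawn up about 2 mm for each radian turned it takes 5 to 25 N; turning takes up to 0.5 N m. The handle starts upright, its x axis along the vise's x axis.
- vise: The ball vise, 128 mm across, jaw tops 105 mm high, standing loose on small rubber feet, 3.4 to 3.9 kg. Origin at the centre of its underside on the bench, z up; the shank stands on its z axis, between two jaws that lie either side of it along the vise's x axis.
- tray_floor (a point): Centre of the inner floor of the empty aluminium tray, 150 mm along its x by 130 mm along its y outside, walls 4 mm thick, rim 20 mm above the bench. z up. Fixed to the bench.
- tray_full: The second tray, of the same make, which already holds a pear-shaped handle standing and a steel punch lying; not to be used. Origin at the centre of its underside.
- spare: Pear-shaped wooden handle, 66 mm tall, 34 mm across, standing in the full tray. Origin at the centre of its underside. Leave it.
- bottle: Amber bottle, 72 mm across and 170 mm tall, beyond the trays. Origin at the centre of its underside, z up. Leave it.
- beaker: Glass beaker, 60 mm across and 80 mm tall, near the robot. Origin at the centre of its underside, z up. Leave it.
- hammer: Hammer lying on the bench beyond the vise, 260 mm long, 26 mm high. Origin midway along it, on the bench; x along the shaft towards the head. Leave it.
- file: Small file lying on the bench between robot and vise, 180 mm long, 9 mm high, x along it. Leave it.

How it is judged:
By the outcome, as a careful person would: the job done as asked, in the order asked, and still so for the second after the job is handed in, with the robot touching nothing.
It also fails if it takes over 72 s, if anything falls off the work surface, if the arm or the gripper's body presses on something with over 40 N, if the wrist force passes 120 N, or if a joint passes its speed limit or range.

## Working session

There is one attempt and no reset: what is moved stays moved. The work goes in short steps, Python scripts to look and compute and a shell command to move; the robot and the scene stay as the last step left them, time stands still between calls to the robot, and variables do not carry over. Pictures are saved under pics/ and viewed, at most 10 in all, crops included, and the job is handed in when it is done.

```bash
ls; mkdir -p pics; python3 - <<'E'
from workcell import sensors, optics, manip
import cv2, numpy as np, pickle
for n in ("scene","top"):
    d=optics.get_image(n); pickle.dump(d,open(f"{n}.pkl","wb"))
    cv2.imwrite(f"pics/{n}0.png",d["pixels"][...,::-1])
    R,t=np.array(d["R"]),np.array(d["t"]); print(n,"cam at",-R.T@t, "fwd",R[2], d["intrinsics"])
s=sensors.read_state(); print(s["t"],s["eef_pos"],s["eef_rot"],s["wrist_force"],s["finger_gap"], manip.grip_point_offset)
E
```

```text
pics
scene cam at [0.8685059  0.58859191 0.65458013] fwd [-0.38514008 -0.6760109  -0.62823274] [[427.12841428   0.         319.3805354 ]
 [  0.         427.12841428 203.53391044]
 [  0.           0.           1.        ]]
top cam at [0.43562577 0.01597245 1.4941566 ] fwd [ 0.09832911 -0.01283263 -0.99507121] [[513.01662486   0.         325.98568384]
 [  0.         513.01662486 200.73641668]
 [  0.           0.           1.        ]]
0.1 [ 0.14444816 -0.50438599  0.23070398] [-3.10978812e+00 -4.36274502e-01 -6.42399307e-06] [ 0.70684363 -0.70155232  0.88709422] 0.08568414151722469 0.0187
```

View pics/scene0.png

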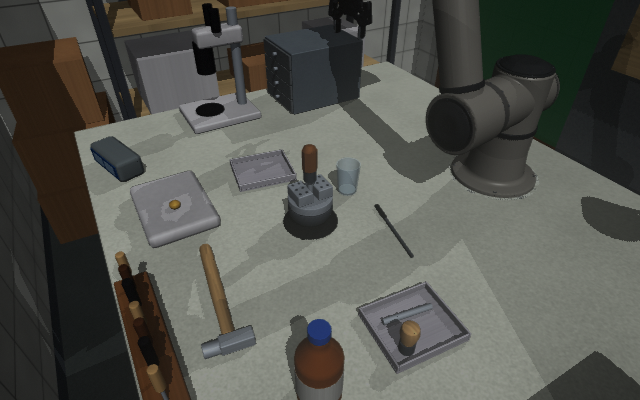

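View pics/top0.png

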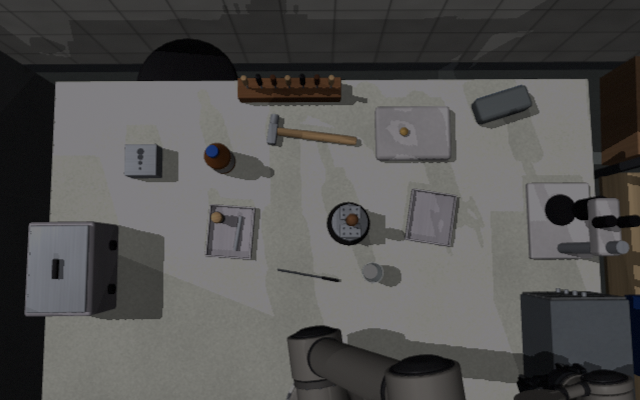

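Scene view: the handle stands at about (310,145–182) on the vise at (310,215), with the empty tray at (263,169). Top view: dome at (352,220), vise at (348,223), empty tray at (433,217), beaker at (373,272). Next I'll enlarge both.

```bash
python3 - <<'E'
import cv2, numpy as np, pickle
s=pickle.load(open("scene.pkl","rb"))["pixels"];t=pickle.load(open("top.pkl","rb"))["pixels"]
a=cv2.resize(s[130:245,220:370],None,fx=5.2,fy=5.2,interpolation=cv2.INTER_CUBIC)[:600]
b=cv2.resize(t[180:290,320:470],None,fx=5,fy=5,interpolation=cv2.INTER_CUBIC)
f=lambda i:cv2.convertScaleAbs(i[...,::-1],alpha=1.6)
cv2.imwrite("pics/sc.png",f(a));cv2.imwrite("pics/tc.png",f(b))
E
```

```text
(no output)
```

View pics/sc.png

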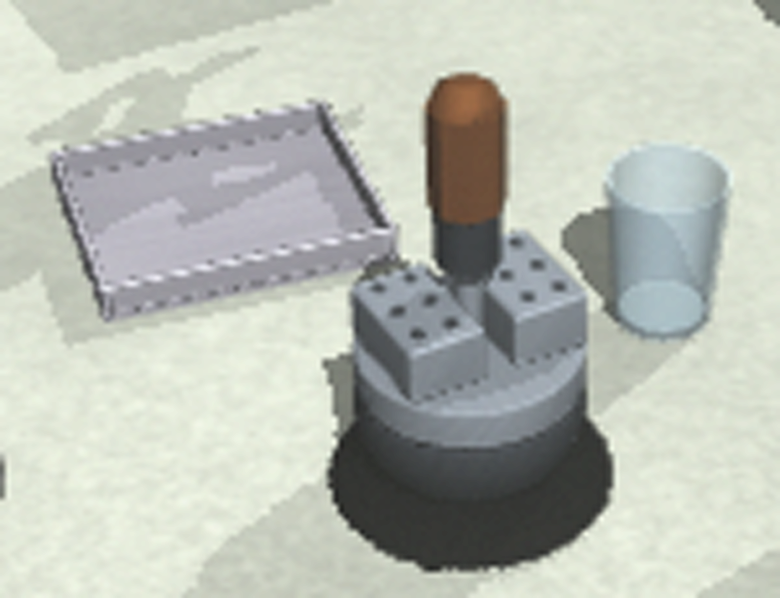

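View pics/tc.png

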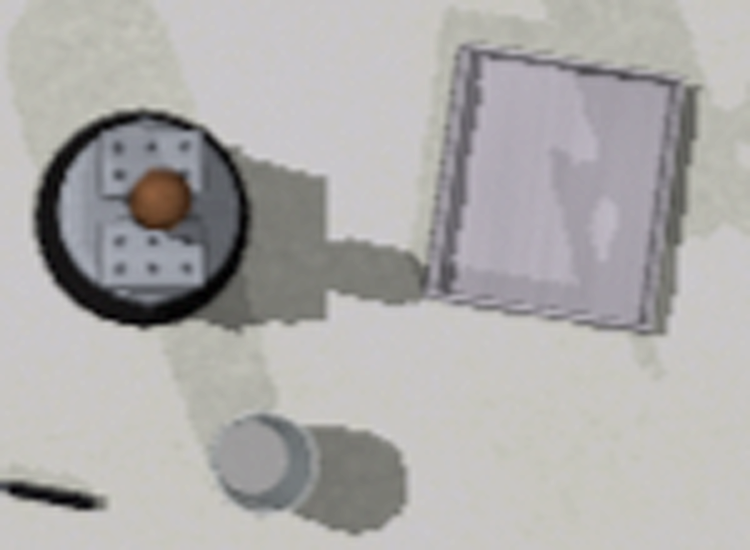

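Scene crop: the dome top is at crop (466,74), the wood's lower edge at (467,215), the foot at (467,270), and the tray is plain. Top crop: dome at (160,199), jaw edges tilted about 4°, tray rim corners at (462,45), (700,85), (662,332) and (428,296).

```bash
cat > h.py <<'E'
import numpy as np, pickle, cv2
def ray(d,uv):
    R,t,K=map(np.array,(d["R"],d["t"],d["intrinsics"])); return -R.T@t, R.T@np.linalg.solve(K,[uv[0],uv[1],1])
def atz(d,uv,z):
    c,r=ray(d,uv); return c+r*(z-c[2])/r[2]
def proj(d,X):
    R,t,K=map(np.array,(d["R"],d["t"],d["intrinsics"])); p=K@(R@np.array(X)+t); return p[:2]/p[2]
E
python3 - <<'E'
from h import *
from scipy.spatial.transform import Rotation as Ro
np.set_printoptions(precision=4,suppress=True)
S=pickle.load(open("scene.pkl","rb"));T=pickle.load(open("top.pkl","rb"))
tp=lambda x,y:(320+x/5-.4,180+y/5-.4); sp=lambda x,y:(220+x/5.2-.4,130+y/5.2-.4)
print("dome top", atz(T,tp(160,199),.192))
print("scene wood low edge", atz(S,sp(467,210),.148),"foot",atz(S,sp(467,268),.120))
for p in [(462,45),(700,85),(662,332),(428,296)]: print("rim",atz(T,tp(*p),.02))
C=np.mean([atz(T,tp(*p),.02) for p in [(462,45),(700,85),(662,332),(428,296)]],axis=0);print("tray",C)
print("tray scene",[atz(S,sp(*p),.02) for p in [(52,157),(322,102),(397,232),(107,290)]])
for a,b in [((107,130),(97,290)),((203,285),(97,292)),((200,127),(105,135))]:
    v=atz(T,tp(*b),.105)-atz(T,tp(*a),.105); print("edge yaw",np.degrees(np.arctan2(v[1],v[0])))
print("vise base", atz(T,tp(142,217),.008), "beaker",atz(T,tp(265,462),.04))
print(Ro.from_rotvec([-3.10978812e+00,-4.36274502e-01,0]).as_matrix())
E
```

```text
dome top [ 0.516  -0.0654  0.192 ]
scene wood low edge [ 0.5208 -0.0639  0.148 ] foot [ 0.5216 -0.0632  0.12  ]
rim [ 0.6142 -0.2529  0.02  ]
rim [ 0.5896 -0.3905  0.02  ]
rim [ 0.4472 -0.3634  0.02  ]
rim [ 0.4692 -0.2293  0.02  ]
tray [ 0.53  -0.309  0.02 ]
tray scene [array([ 0.5974, -0.3785,  0.02  ]), array([ 0.4517, -0.3577,  0.02  ]), array([ 0.4724, -0.229 ,  0.02  ]), array([ 0.6155, -0.2548,  0.02  ])]
edge yaw 175.64412566745725
edge yaw 93.15736971129259
edge yaw 94.25933664088093
vise base [ 0.517  -0.0663  0.008 ] beaker [ 0.3766 -0.1317  0.04  ]
[[ 0.9614  0.2752 -0.0002]
 [ 0.2752 -0.9614  0.0013]
 [ 0.0002 -0.0013 -1.    ]]
```

```bash
python3 -m inch '[{"x":0.1,"y":0.12,"z":0.1},{"x":0.2,"y":0.24,"z":0.2},{"x":0.3,"y":0.36,"z":0.3},{"x":0.42,"y":0.5,"z":0.36},{"x":0.54,"y":0.64,"z":0.36},{"x":0.66,"y":0.78,"z":0.36},{"x":0.76,"y":0.9,"z":0.36},{"x":0.83,"y":0.98,"z":0.36,"jaw":100}]' 40
python3 -m inch '[{"x":0.1,"y":0.12,"rz":-0.005},{"x":0.2,"y":0.24,"rz":-0.01},{"x":0.3,"y":0.36,"rz":-0.015},{"x":0.42,"y":0.5,"rz":-0.02},{"x":0.54,"y":0.64,"rz":-0.025},{"x":0.66,"y":0.78,"rz":-0.03},{"x":0.76,"y":0.9,"rz":-0.035},{"x":0.83,"y":0.98,"rz":-0.0417}]'
python3 -m inch '[{"x":0.1,"y":0.12},{"x":0.2,"y":0.24},{"x":0.3,"y":0.36},{"x":0.42,"y":0.5},{"x":0.54,"y":0.64},{"x":0.66,"y":0.78},{"x":0.76,"y":0.9},{"x":0.83,"y":0.98}]'
python3 - <<'E'
from h import *
from workcell import optics,sensors
T=pickle.load(open("top.pkl","rb")); tp=lambda x,y:(320+x/5-.4,180+y/5-.4)
def yaw(a,b): v=atz(T,tp(*b),.105)-atz(T,tp(*a),.105); return np.degrees(np.arctan2(v[1],v[0]))
for a,b in [((118,268),(118,149)),((186,267),(185,146))]: print("x",yaw(a,b))
for a,b in [((185,146),(118,149)),((186,239),(119,241)),((186,267),(119,268))]: print("y",yaw(a,b)-90)
d=optics.get_image("wrist"); pickle.dump(d,open("w.pkl","wb")); cv2.imwrite("pics/w1.png",d["pixels"][...,::-1])
R,t=np.array(d["R"]),np.array(d["t"]);print(-R.T@t,R[2])
s=sensors.read_state();print(s["eef_pos"],s["eef_rot"],s["q"],s["finger_gap"])
for z in (.105,.148,.194): print(proj(d,[.518,-.0645,z]))
E
```

```text
x -0.8171976871132404
x -0.4924121634470209
y 1.9979190279584884
y 1.1115303542335084
y 0.2496563619881016
[ 0.21868741 -0.48345351  0.37359804] [-0.28991034 -0.08108677 -0.95361257]
[ 0.14446122 -0.50441875  0.23077804] [-3.10991321e+00 -4.36359075e-01 -3.65068904e-05] [-1.43800715e+00  3.42590600e-01  1.52477778e+00  1.59007201e-05
  1.27543978e+00 -1.46019907e-01] 0.08546993219515187
[-496.59525921 -983.62509075]
[ -850.86944471 -1450.5975697 ]
[-1866.53019947 -2789.35054645]invalid input at $[0]: expected keys x, y, z, rx, ry, rz, jaw
invalid input at $[0]: expected keys x, y, z, rx, ry, rz, jaw
invalid input at $[0]: expected keys x, y, z, rx, ry, rz, jaw
```

View pics/w1.png

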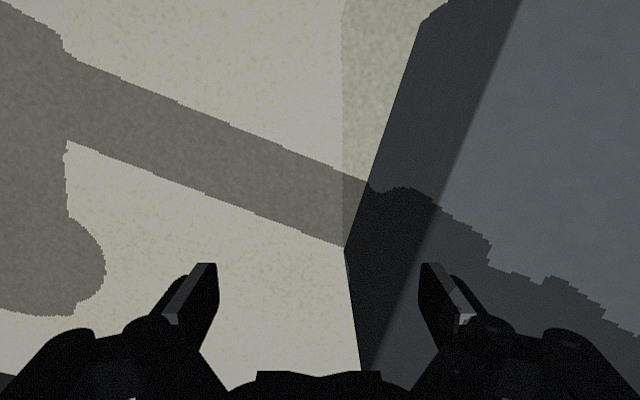

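The moves were refused because every row needs all its keys. The wrist view shows only the bench and the dark box, with the fingers at (205,290) and (435,290). I'll resend the moves in full.

```bash
python3 -m inch '[{"x":0.1,"y":0.12,"z":0.1,"rx":0,"ry":0,"rz":0,"jaw":100},{"x":0.2,"y":0.24,"z":0.2,"rx":0,"ry":0,"rz":0,"jaw":100},{"x":0.3,"y":0.36,"z":0.3,"rx":0,"ry":0,"rz":0,"jaw":100},{"x":0.42,"y":0.5,"z":0.36,"rx":0,"ry":0,"rz":0,"jaw":100},{"x":0.54,"y":0.64,"z":0.36,"rx":0,"ry":0,"rz":0,"jaw":100},{"x":0.66,"y":0.78,"z":0.36,"rx":0,"ry":0,"rz":0,"jaw":100},{"x":0.76,"y":0.9,"z":0.36,"rx":0,"ry":0,"rz":0,"jaw":100},{"x":0.83,"y":0.98,"z":0.36,"rx":0,"ry":0,"rz":0,"jaw":100}]' 40 &&
python3 -m inch '[{"x":0.1,"y":0.12,"z":0,"rx":0,"ry":0,"rz":-0.005,"jaw":100},{"x":0.2,"y":0.24,"z":0,"rx":0,"ry":0,"rz":-0.01,"jaw":100},{"x":0.3,"y":0.36,"z":0,"rx":0,"ry":0,"rz":-0.015,"jaw":100},{"x":0.42,"y":0.5,"z":0,"rx":0,"ry":0,"rz":-0.02,"jaw":100},{"x":0.54,"y":0.64,"z":0,"rx":0,"ry":0,"rz":-0.025,"jaw":100},{"x":0.66,"y":0.78,"z":0,"rx":0,"ry":0,"rz":-0.03,"jaw":100},{"x":0.76,"y":0.9,"z":0,"rx":0,"ry":0,"rz":-0.037,"jaw":100},{"x":0.83,"y":0.98,"z":0,"rx":0,"ry":0,"rz":-0.0436,"jaw":100}]' &&
python3 -m inch '[{"x":0.1,"y":0.12,"z":0,"rx":0,"ry":0,"rz":0,"jaw":100},{"x":0.2,"y":0.24,"z":0,"rx":0,"ry":0,"rz":0,"jaw":100},{"x":0.3,"y":0.36,"z":0,"rx":0,"ry":0,"rz":0,"jaw":100},{"x":0.42,"y":0.5,"z":0,"rx":0,"ry":0,"rz":0,"jaw":100},{"x":0.54,"y":0.64,"z":0,"rx":0,"ry":0,"rz":0,"jaw":100},{"x":0.66,"y":0.78,"z":0,"rx":0,"ry":0,"rz":0,"jaw":100},{"x":0.76,"y":0.9,"z":0,"rx":0,"ry":0,"rz":0,"jaw":100},{"x":0.83,"y":0.98,"z":0,"rx":0,"ry":0,"rz":0,"jaw":100}]'
cat > look.py <<'E'
from h import *
import sys
from workcell import optics,sensors
np.set_printoptions(precision=4,suppress=True)
n,out=sys.argv[1:3]
d=optics.get_image(n); pickle.dump(d,open(out+".pkl","wb")); im=d["pixels"]
if len(sys.argv)>3:
    x0,y0,x1,y1,f=map(int,sys.argv[3:8]); im=cv2.resize(im[y0:y1,x0:x1],None,fx=f,fy=f,interpolation=cv2.INTER_CUBIC)
cv2.imwrite(f"pics/{out}.png",cv2.convertScaleAbs(im[...,::-1],alpha=1.5))
R,t=np.array(d["R"]),np.array(d["t"]);print("cam",-R.T@t,R[2])
s=sensors.read_state();print(s["t"],s["eef_pos"],s["eef_rot"],s["q"],s["finger_gap"],s["wrist_force"])
E
python3 look.py wrist w2
```

```text
t: 0.82
eef_pos: [0.27, -0.3559, 0.2853]
eef_rot: [-3.11, -0.438, -0.0]
wrist_force: [0.2, -0.3, -0.5]
finger_gap: 0.0849
grasp_force: 0.0
t: 1.48
eef_pos: [0.3944, -0.2089, 0.2852]
eef_rot: [-3.141, -0.006, 0.0]
wrist_force: [0.1, -0.5, -0.2]
finger_gap: 0.0854
grasp_force: 0.0
t: 2.15
eef_pos: [0.5189, -0.0618, 0.2849]
eef_rot: [-3.141, -0.01, 0.001]
wrist_force: [-1.1, 0.0, -0.0]
finger_gap: 0.0855
grasp_force: 0.0
cam [ 0.5962 -0.0616  0.4278] [-0.3018 -0.0008 -0.9534]
2.2 [ 0.52   -0.0605  0.2848] [-3.14   -0.0115 -0.0006] [-0.2633  0.3028  1.4319  0.0017  1.407   1.2999] 0.08484959966500784 [-0.177   2.6846 -0.2242]
```

View pics/w2.png

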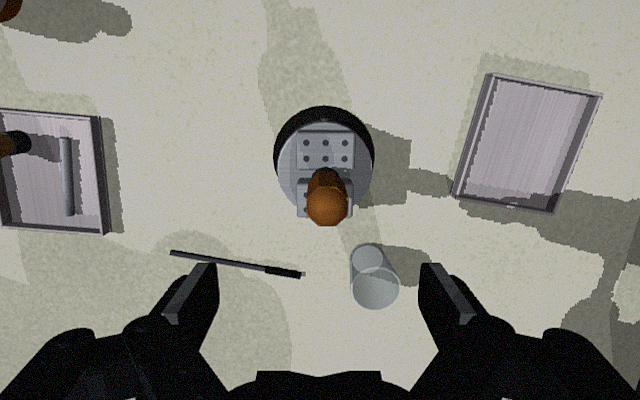

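The wrist view shows the dome centred at (327.5,204), jaw hole rows level at (305,142)–(344,141), and the empty tray's rim corners at (490,73), (602,95), (555,214) and (453,198).

```bash
python3 - <<'E'
from h import *
np.set_printoptions(precision=4,suppress=True)
d=pickle.load(open("w2.pkl","rb"));S=pickle.load(open("scene.pkl","rb"));T=pickle.load(open("top.pkl","rb"))
im=d["pixels"].astype(int); m=(im[...,0]>im[...,2]*1.8)&(im[...,0]>30); m[:, :280]=0;m[:,380:]=0
ys,xs=np.nonzero(m[150:240]); ys+=150; print("wood bbox",xs.min(),xs.max(),ys.min(),ys.max())
for r in (190,195,200,205,210,215): x=np.nonzero(m[r])[0]; print(r,x.min(),x.max(),end="; ")
print()
for z in (.190,.194): print("wrist dome",atz(d,(327.5,204),z))
print("tray",[atz(d,p,.02) for p in [(490,73),(602,95),(555,214),(453,198)]])
for a,b in [((344,141),(305,142)),((344,159),(305,160))]:
    v=atz(d,b,.105)-atz(d,a,.105); print("y yaw",np.degrees(np.arctan2(v[1],v[0]))-90)
# silhouette fit: compare model extents in each view for candidate axis positions
def model(x,y):
    a=np.linspace(0,2*np.pi,64); P=[]
    for z,r in [(.148,.0157),(.171,.0157),(.194,.0157),(.199,.013),(.203,.006),(.204,.001)]: P+= [[x+r*np.cos(t),y+r*np.sin(t),z] for t in a]
    return np.array(P)
from scipy.optimize import least_squares
def box(D,win):
    i=D["pixels"].astype(int); mm=(i[...,0]>i[...,2]*1.6)&(i[...,0]>25); w=np.zeros_like(mm); x0,y0,x1,y1=win; w[y0:y1,x0:x1]=1
    yy,xx=np.nonzero(mm&w); return np.array([xx.min()-.5,xx.max()+.5,yy.min()-.5,yy.max()+.5])
obs=[(d,box(d,(290,150,370,240))),(S,box(S,(295,135,325,185))),(T,box(T,(342,210,362,230)))]
for D,b in obs:
    def f(p):
        q=np.array([proj(D,X) for X in model(*p)]); return np.array([q[:,0].min(),q[:,0].max(),q[:,1].min(),q[:,1].max()])-b
    r=least_squares(f,[.518,-.0645]); print(b,r.x,r.fun)
E
```

```text
wood bbox 306 347 172 225
190 308 340; 195 307 344; 200 307 347; 205 307 346; 210 307 347; 215 307 346; 
wrist dome [ 0.5179 -0.0685  0.19  ]
wrist dome [ 0.5193 -0.0683  0.194 ]
tray [array([ 0.6163, -0.2519,  0.02  ]), array([ 0.5936, -0.3822,  0.02  ]), array([ 0.4504, -0.3595,  0.02  ]), array([ 0.4707, -0.2287,  0.02  ])]
y yaw 1.7872083010038438
y yaw 1.8133945765370356
[305.5 347.5 171.5 225.5] [ 0.5177 -0.0677] [-0.9292  0.9273 -1.0242  0.9875]
[301.5 316.5 144.5 172.5] [ 0.5183 -0.069 ] [-0.2575  0.266  -0.2592  0.2253]
[345.5 357.5 213.5 225.5] [ 0.5167 -0.0662] [-0.6251  0.6045 -0.6095  0.6262]
```

```bash
python3 -m inch '[{"x":0,"y":-0.0233,"z":-0.1,"rx":0,"ry":0,"rz":0.0017,"jaw":100},{"x":0,"y":-0.0233,"z":-0.25,"rx":0,"ry":0,"rz":0.0017,"jaw":100},{"x":0,"y":-0.0233,"z":-0.4,"rx":0,"ry":0,"rz":0.0017,"jaw":100},{"x":0,"y":-0.0233,"z":-0.55,"rx":0,"ry":0,"rz":0.0017,"jaw":100},{"x":0,"y":-0.0233,"z":-0.7,"rx":0,"ry":0,"rz":0.0017,"jaw":100},{"x":0,"y":-0.0233,"z":-0.8,"rx":0,"ry":0,"rz":0.0017,"jaw":100},{"x":0,"y":-0.0233,"z":-0.8667,"rx":0,"ry":0,"rz":0.0017,"jaw":100},{"x":0,"y":-0.0233,"z":-0.8667,"rx":0,"ry":0,"rz":0.0017,"jaw":100}]' 
python3 -m inch '[{"x":0,"y":0,"z":0,"rx":0,"ry":0,"rz":0,"jaw":70},{"x":0,"y":0,"z":0,"rx":0,"ry":0,"rz":0,"jaw":60},{"x":0,"y":0,"z":0,"rx":0,"ry":0,"rz":0,"jaw":60},{"x":0,"y":0,"z":0,"rx":0,"ry":0,"rz":0,"jaw":60},{"x":0,"y":0,"z":0,"rx":0,"ry":0,"rz":0,"jaw":60},{"x":0,"y":0,"z":0,"rx":0,"ry":0,"rz":0,"jaw":60},{"x":0,"y":0,"z":0,"rx":0,"ry":0,"rz":0,"jaw":60},{"x":0,"y":0,"z":0,"rx":0,"ry":0,"rz":0,"jaw":60}]' 20
python3 look.py wrist w3
```

```text
t: 2.87
eef_pos: [0.5166, -0.0672, 0.1533]
eef_rot: [-3.14, -0.024, 0.007]
wrist_force: [-0.5, 0.4, -0.2]
finger_gap: 0.0853
grasp_force: 0.0
t: 3.53
eef_pos: [0.518, -0.0672, 0.1554]
eef_rot: [3.141, 0.025, 0.0]
wrist_force: [-0.2, -0.3, -0.2]
finger_gap: 0.0512
grasp_force: 0.0
cam [ 0.5952 -0.0661  0.2983] [-0.3011 -0.0042 -0.9536]
3.5833 [ 0.518  -0.0672  0.1554] [3.1414 0.0244 0.0001] [-0.2758  0.4115  1.6438 -0.0001  1.0861  1.2795] 0.05135361506282264 [ 0.4375  1.3421 -0.7853]
```

View pics/w3.png

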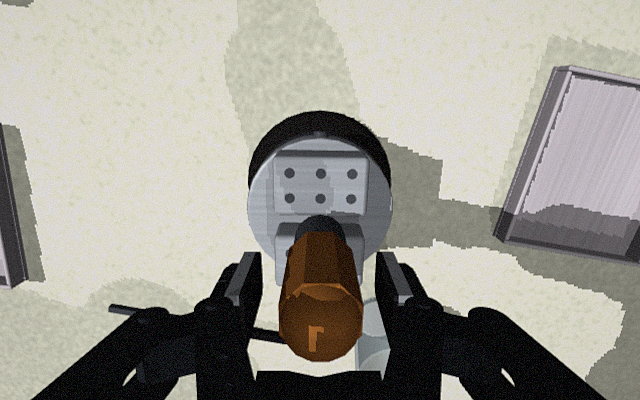

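Close wrist view: the octagon's shoulder spans columns 279–363 (centre 321) and the pads' inner edges are at 258 and 377. The jaw hole row is level at (290,173)–(352,173), so the yaw matches the tool's. I'll fit the centre from the silhouette.

```bash
python3 - <<'E'
from h import *
from scipy.optimize import least_squares
np.set_printoptions(precision=4,suppress=True)
d=pickle.load(open("w3.pkl","rb")); i=d["pixels"].astype(int)
m=((i[...,0]>i[...,2]*1.8)&(i[...,0]>30)).astype(np.uint8); m=cv2.morphologyEx(m,cv2.MORPH_OPEN,np.ones((3,3)))
m[:220]=0;m[:,:270]=0;m[:,372:]=0
ys,xs=np.nonzero(m); b=np.array([xs.min()-.5,xs.max()+.5,ys.max()+.5]); print(b,ys.min())
for r in (240,260,280,300,320,340): x=np.nonzero(m[r])[0]; print(r,x.min(),x.max(),end="; ")
def model(x,y):
    a=np.radians(np.arange(8)*45+22.5+1); P=[]
    for z in (.148,.171,.194): P+=[[x+.01624*np.cos(t),y+.01624*np.sin(t),z] for t in a]
    for z,r in ((.197,.0145),(.200,.012),(.203,.006)): P+=[[x+r*np.cos(t),y+r*np.sin(t),z] for t in np.linspace(0,6.28,32)]
    return np.array(P)
def f(p):
    q=np.array([proj(d,X) for X in model(*p)]); return np.array([q[:,0].min(),q[:,0].max(),q[:,1].max()])-b
r=least_squares(f,[.518,-.0675]); print("\nfit",r.x,r.fun)
print("shank base wood-low edge check", proj(d,[r.x[0],r.x[1],.148]))
# jaw hole pattern centre constraint
print("holes y mid",atz(d,(320.5,173),.105),atz(d,(320.5,198),.105))
print("pad mid", atz(d,(317.5,280),.172))
E
```

```text
[278.5 362.5 360.5] 232
240 298 334; 260 289 337; 280 287 339; 300 282 357; 320 283 361; 340 285 355; 
fit [ 0.517  -0.0681] [-0.6663  0.6661  0.061 ]
shank base wood-low edge check [319.9446 260.4606]
holes y mid [ 0.5504 -0.068   0.105 ] [ 0.5354 -0.0683  0.105 ]
pad mid [ 0.5205 -0.0669  0.172 ]
```

```bash
python3 -m inch '[{"x":-0.005,"y":-0.006,"z":-0.016,"rx":0,"ry":0,"rz":0,"jaw":60},{"x":-0.005,"y":-0.006,"z":-0.016,"rx":0,"ry":0,"rz":0,"jaw":50},{"x":-0.005,"y":-0.006,"z":-0.016,"rx":0,"ry":0,"rz":0,"jaw":42},{"x":-0.005,"y":-0.006,"z":-0.016,"rx":0,"ry":0,"rz":0,"jaw":38},{"x":-0.005,"y":-0.006,"z":-0.016,"rx":0,"ry":0,"rz":0,"jaw":34},{"x":-0.005,"y":-0.006,"z":-0.016,"rx":0,"ry":0,"rz":0,"jaw":30},{"x":-0.005,"y":-0.006,"z":-0.016,"rx":0,"ry":0,"rz":0,"jaw":20},{"x":-0.005,"y":-0.006,"z":-0.016,"rx":0,"ry":0,"rz":0,"jaw":20}]' 20
python3 -m inch '[{"x":0,"y":0,"z":0,"rx":0,"ry":0,"rz":0,"jaw":10},{"x":0,"y":0,"z":0,"rx":0,"ry":0,"rz":0,"jaw":10},{"x":0,"y":0,"z":0,"rx":0,"ry":0,"rz":0,"jaw":10},{"x":0,"y":0,"z":0,"rx":0,"ry":0,"rz":0,"jaw":10},{"x":0,"y":0,"z":0,"rx":0,"ry":0,"rz":0,"jaw":10},{"x":0,"y":0,"z":0,"rx":0,"ry":0,"rz":0,"jaw":10},{"x":0,"y":0,"z":0,"rx":0,"ry":0,"rz":0,"jaw":10},{"x":0,"y":0,"z":0,"rx":0,"ry":0,"rz":0,"jaw":10}]' 20
python3 -c "
from workcell import sensors as s;d=s.read_state();print(d['wrist_force'],d['moment'])"
```

```text
t: 4.25
eef_pos: [0.5172, -0.068, 0.1529]
eef_rot: [-3.141, -0.024, 0.0]
wrist_force: [-0.5, 1.9, 1.6]
finger_gap: 0.0297
grasp_force: 20.1
t: 4.92
eef_pos: [0.5172, -0.0681, 0.1529]
eef_rot: [-3.141, -0.024, 0.0]
wrist_force: [-0.7, 1.7, 1.0]
finger_gap: 0.03
grasp_force: 20.1
[-0.73501016  1.67786142  0.97183936] [ 0.29478349  0.09044108 -0.04927263]
```

```bash
python3 -m inch '[{"x":0,"y":0,"z":0,"rx":0,"ry":0,"rz":0,"jaw":10},{"x":0,"y":0,"z":0,"rx":0,"ry":0,"rz":0,"jaw":10},{"x":0,"y":0,"z":0,"rx":0,"ry":0,"rz":0.0167,"jaw":10},{"x":0,"y":0,"z":0.001,"rx":0,"ry":0,"rz":0.0333,"jaw":10},{"x":0,"y":0,"z":0.002,"rx":0,"ry":0,"rz":0.05,"jaw":10},{"x":0,"y":0,"z":0.003,"rx":0,"ry":0,"rz":0.0667,"jaw":10},{"x":0,"y":0,"z":0.004,"rx":0,"ry":0,"rz":0.0833,"jaw":10},{"x":0,"y":0,"z":0.005,"rx":0,"ry":0,"rz":0.1,"jaw":10}]' 120
python3 -c "
from workcell import sensors as s;d=s.read_state();print(d['wrist_force'],d['moment'],d['q'])"
```

```text
t: 5.58
eef_pos: [0.5179, -0.066, 0.1533]
eef_rot: [-2.975, -0.999, -0.004]
wrist_force: [2.7, 11.1, 0.0]
finger_gap: 0.0288
grasp_force: 119.8
[ 2.66562395 11.13000794  0.04760257] [ 2.30391191 -0.40931582 -0.19433378] [-0.27621387  0.41314711  1.64785446  0.00497515  1.08057668  0.6441162 ]
```

```bash
python3 -m inch '[{"x":0,"y":0,"z":0,"rx":0,"ry":0,"rz":0,"jaw":10},{"x":0,"y":0,"z":0,"rx":0,"ry":0,"rz":0,"jaw":10},{"x":0,"y":0,"z":0,"rx":0,"ry":0,"rz":0,"jaw":10},{"x":0,"y":0,"z":0,"rx":0,"ry":0,"rz":0,"jaw":10},{"x":0,"y":0,"z":0,"rx":0,"ry":0,"rz":0,"jaw":10},{"x":0,"y":0,"z":0,"rx":0,"ry":0,"rz":0,"jaw":10},{"x":0,"y":0,"z":0,"rx":0,"ry":0,"rz":0,"jaw":10},{"x":0,"y":0,"z":0,"rx":0,"ry":0,"rz":0,"jaw":10}]'
python3 -c "
from workcell import sensors as s;d=s.read_state();print(d['wrist_force'],d['moment'],d['q'])"
python3 look.py top t2 320 180 470 290 5
```

```text
t: 6.25
eef_pos: [0.5179, -0.0658, 0.1533]
eef_rot: [-2.977, -0.992, -0.004]
wrist_force: [3.9, 11.2, -1.5]
finger_gap: 0.0284
grasp_force: 119.7
[ 3.89070212 11.21687055 -1.52845534] [ 2.06939388 -0.67716701  0.01090047] [-0.27587268  0.413123    1.64794455  0.00476161  1.08035928  0.64911867]
cam [0.4356 0.016  1.4942] [ 0.0983 -0.0128 -0.9951]
6.3 [ 0.5179 -0.0659  0.1532] [-2.9771 -0.9925 -0.0039] [-0.2759  0.4131  1.6479  0.0048  1.0803  0.6491] 0.028780815976623596 [ 5.1331 11.1414 -1.5812]
```

View pics/t2.png

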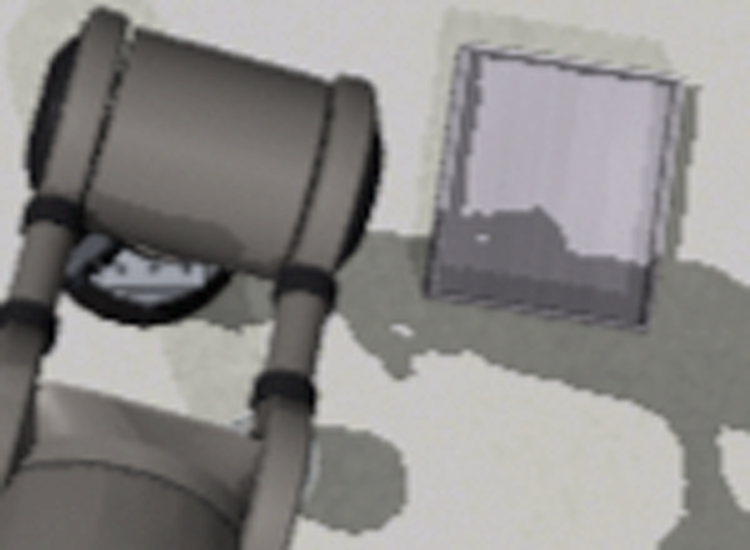

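The vise ring and hole row (120–188, 268) are where they were, so it has not moved. There is some sideways load, so I'll watch it while turning back.

```bash
python3 -m inch '[{"x":0,"y":0,"z":0,"rx":0,"ry":0,"rz":-0.0125,"jaw":10},{"x":0,"y":0,"z":0.001,"rx":0,"ry":0,"rz":-0.025,"jaw":10},{"x":0,"y":0,"z":0.002,"rx":0,"ry":0,"rz":-0.0375,"jaw":10},{"x":0,"y":0,"z":0.003,"rx":0,"ry":0,"rz":-0.05,"jaw":10},{"x":0,"y":0,"z":0.004,"rx":0,"ry":0,"rz":-0.0625,"jaw":10},{"x":0,"y":0,"z":0.005,"rx":0,"ry":0,"rz":-0.075,"jaw":10},{"x":0,"y":0,"z":0.006,"rx":0,"ry":0,"rz":-0.0875,"jaw":10},{"x":0,"y":0,"z":0.007,"rx":0,"ry":0,"rz":-0.1,"jaw":10}]'
cat > st.py <<'E'
from workcell import sensors
import numpy as np
np.set_printoptions(precision=3,suppress=True)
d=sensors.read_state(); print(d['wrist_force'],d['moment'],'q6',d['q'][5],'yaw',np.degrees(2*np.arctan2(d['eef_rot'][1],d['eef_rot'][0])))
E
python3 st.py
python3 -m inch '[{"x":0,"y":0,"z":0.001,"rx":0,"ry":0,"rz":-0.0125,"jaw":10},{"x":0,"y":0,"z":0.002,"rx":0,"ry":0,"rz":-0.025,"jaw":10},{"x":0,"y":0,"z":0.003,"rx":0,"ry":0,"rz":-0.0375,"jaw":10},{"x":0,"y":0,"z":0.004,"rx":0,"ry":0,"rz":-0.05,"jaw":10},{"x":0,"y":0,"z":0.005,"rx":0,"ry":0,"rz":-0.0625,"jaw":10},{"x":0,"y":0,"z":0.006,"rx":0,"ry":0,"rz":-0.075,"jaw":10},{"x":0,"y":0,"z":0.007,"rx":0,"ry":0,"rz":-0.0875,"jaw":10},{"x":0,"y":0,"z":0.008,"rx":0,"ry":0,"rz":-0.1,"jaw":10}]'
python3 st.py
```

```text
t: 6.97
eef_pos: [0.5175, -0.0687, 0.1534]
eef_rot: [3.141, 0.018, -0.001]
wrist_force: [2.1, -1.4, -8.8]
finger_gap: 0.0279
grasp_force: 120.4
[ 2.077 -1.443 -8.767] [-0.222 -0.471  0.106] q6 1.2812742941024777 yaw 0.6683828315853991
t: 7.63
eef_pos: [0.5145, -0.0684, 0.1535]
eef_rot: [2.991, -0.952, -0.012]
wrist_force: [-4.8, 0.1, -8.5]
finger_gap: 0.0282
grasp_force: 120.3
[-4.758  0.079 -8.516] [-0.027  0.824  0.1  ] q6 1.9094862232889045 yaw -35.31729870556958
```

The arm is compliant: z lags the command by 2.4 mm at 8.5 N of pull. I'll keep twisting and draw a bit faster while watching the pull.

```bash
for k in 1; do python3 -m inch '[{"x":0,"y":0,"z":0,"rx":0,"ry":0,"rz":0.015,"jaw":10},{"x":0,"y":0,"z":0.001,"rx":0,"ry":0,"rz":0.03,"jaw":10},{"x":0,"y":0,"z":0.003,"rx":0,"ry":0,"rz":0.045,"jaw":10},{"x":0,"y":0,"z":0.005,"rx":0,"ry":0,"rz":0.06,"jaw":10},{"x":0,"y":0,"z":0.007,"rx":0,"ry":0,"rz":0.075,"jaw":10},{"x":0,"y":0,"z":0.009,"rx":0,"ry":0,"rz":0.09,"jaw":10},{"x":0,"y":0,"z":0.011,"rx":0,"ry":0,"rz":0.105,"jaw":10},{"x":0,"y":0,"z":0.013,"rx":0,"ry":0,"rz":0.12,"jaw":10}]'
python3 st.py
python3 -m inch '[{"x":0,"y":0,"z":0.002,"rx":0,"ry":0,"rz":0.015,"jaw":10},{"x":0,"y":0,"z":0.004,"rx":0,"ry":0,"rz":0.03,"jaw":10},{"x":0,"y":0,"z":0.006,"rx":0,"ry":0,"rz":0.045,"jaw":10},{"x":0,"y":0,"z":0.008,"rx":0,"ry":0,"rz":0.06,"jaw":10},{"x":0,"y":0,"z":0.01,"rx":0,"ry":0,"rz":0.075,"jaw":10},{"x":0,"y":0,"z":0.012,"rx":0,"ry":0,"rz":0.09,"jaw":10},{"x":0,"y":0,"z":0.013,"rx":0,"ry":0,"rz":0.105,"jaw":10},{"x":0,"y":0,"z":0.013,"rx":0,"ry":0,"rz":0.115,"jaw":10}]'
python3 st.py; done
```

```text
t: 8.3
eef_pos: [0.5163, -0.0693, 0.1569]
eef_rot: [3.132, 0.229, -0.005]
wrist_force: [-2.5, -4.2, -2.5]
finger_gap: 0.0285
grasp_force: 123.0
[-2.473 -4.201 -2.469] [-0.708  0.456 -0.009] q6 1.1470791213211338 yaw 8.36539801771477
t: 8.97
eef_pos: [0.5183, -0.0706, 0.16]
eef_rot: [2.845, 1.32, 0.001]
wrist_force: [2.1, -7.8, -1.1]
finger_gap: 0.0285
grasp_force: 123.1
[ 2.131 -7.799 -1.057] [-1.438 -0.373  0.033] q6 0.4243440786631349 yaw 49.771596216368465
```

```bash
python3 look.py scene s3 230 60 390 180 5; python3 st.py
```

```text
cam [0.8685 0.5886 0.6546] [-0.3851 -0.676  -0.6282]
9.0167 [ 0.5184 -0.0706  0.1601] [2.8433 1.3236 0.0011] [-0.2797  0.4058  1.6383 -0.004   1.0934  0.4216] 0.028587398250558387 [ 1.8    -7.4873 -0.4501]
[ 1.8   -7.487 -0.45 ] [-1.494 -0.363  0.018] q6 0.42156886450597303 yaw 49.92707022777266
```

View pics/s3.png

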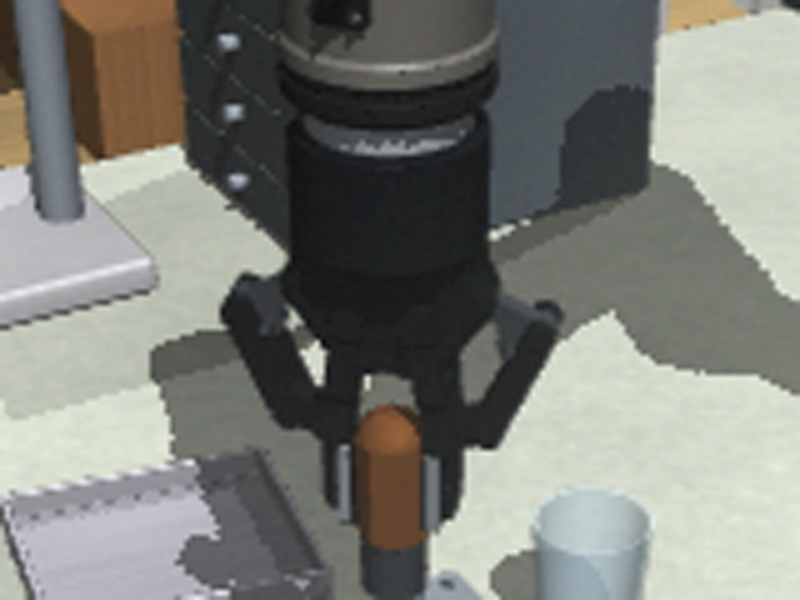

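Dome top now at crop (390,404), scene pixel (307.6,140.4): about 7–8 mm higher than at the start. The handle is coming up with the gripper, so I'll carry on.

```bash
python3 -m inch '[{"x":0,"y":0,"z":0,"rx":0,"ry":0,"rz":-0.017,"jaw":10},{"x":0,"y":0,"z":0.001,"rx":0,"ry":0,"rz":-0.034,"jaw":10},{"x":0,"y":0,"z":0.003,"rx":0,"ry":0,"rz":-0.051,"jaw":10},{"x":0,"y":0,"z":0.005,"rx":0,"ry":0,"rz":-0.068,"jaw":10},{"x":0,"y":0,"z":0.007,"rx":0,"ry":0,"rz":-0.085,"jaw":10},{"x":0,"y":0,"z":0.009,"rx":0,"ry":0,"rz":-0.102,"jaw":10},{"x":0,"y":0,"z":0.011,"rx":0,"ry":0,"rz":-0.119,"jaw":10},{"x":0,"y":0,"z":0.013,"rx":0,"ry":0,"rz":-0.136,"jaw":10}]'
python3 st.py
python3 -m inch '[{"x":0,"y":0,"z":0.002,"rx":0,"ry":0,"rz":-0.017,"jaw":10},{"x":0,"y":0,"z":0.004,"rx":0,"ry":0,"rz":-0.034,"jaw":10},{"x":0,"y":0,"z":0.006,"rx":0,"ry":0,"rz":-0.051,"jaw":10},{"x":0,"y":0,"z":0.008,"rx":0,"ry":0,"rz":-0.068,"jaw":10},{"x":0,"y":0,"z":0.01,"rx":0,"ry":0,"rz":-0.085,"jaw":10},{"x":0,"y":0,"z":0.012,"rx":0,"ry":0,"rz":-0.102,"jaw":10},{"x":0,"y":0,"z":0.013,"rx":0,"ry":0,"rz":-0.119,"jaw":10},{"x":0,"y":0,"z":0.013,"rx":0,"ry":0,"rz":-0.136,"jaw":10}]'
python3 st.py
```

```text
t: 9.68
eef_pos: [0.5163, -0.0705, 0.1615]
eef_rot: [3.137, 0.006, -0.004]
wrist_force: [-4.0, -8.7, 0.7]
finger_gap: 0.028
grasp_force: 123.4
[-4.011 -8.688  0.685] [-1.678  1.014 -0.011] q6 1.2889837959891586 yaw 0.23498132870279087
t: 10.35
eef_pos: [0.5147, -0.0692, 0.1629]
eef_rot: [2.858, -1.294, -0.008]
wrist_force: [-8.9, -3.1, 4.3]
finger_gap: 0.0288
grasp_force: 123.7
[-8.94  -3.087  4.333] [-0.345  1.764 -0.102] q6 2.143501503260087 yaw -48.72115423136051
```

```bash
python3 -m inch '[{"x":0,"y":0,"z":0,"rx":0,"ry":0,"rz":0.017,"jaw":10},{"x":0,"y":0,"z":0.002,"rx":0,"ry":0,"rz":0.034,"jaw":10},{"x":0,"y":0,"z":0.004,"rx":0,"ry":0,"rz":0.051,"jaw":10},{"x":0,"y":0,"z":0.006,"rx":0,"ry":0,"rz":0.068,"jaw":10},{"x":0,"y":0,"z":0.008,"rx":0,"ry":0,"rz":0.085,"jaw":10},{"x":0,"y":0,"z":0.01,"rx":0,"ry":0,"rz":0.102,"jaw":10},{"x":0,"y":0,"z":0.012,"rx":0,"ry":0,"rz":0.119,"jaw":10},{"x":0,"y":0,"z":0.014,"rx":0,"ry":0,"rz":0.136,"jaw":10}]'
python3 st.py
python3 -m inch '[{"x":0,"y":0,"z":0.002,"rx":0,"ry":0,"rz":0.017,"jaw":10},{"x":0,"y":0,"z":0.004,"rx":0,"ry":0,"rz":0.034,"jaw":10},{"x":0,"y":0,"z":0.006,"rx":0,"ry":0,"rz":0.051,"jaw":10},{"x":0,"y":0,"z":0.008,"rx":0,"ry":0,"rz":0.068,"jaw":10},{"x":0,"y":0,"z":0.01,"rx":0,"ry":0,"rz":0.085,"jaw":10},{"x":0,"y":0,"z":0.012,"rx":0,"ry":0,"rz":0.102,"jaw":10},{"x":0,"y":0,"z":0.014,"rx":0,"ry":0,"rz":0.119,"jaw":10},{"x":0,"y":0,"z":0.014,"rx":0,"ry":0,"rz":0.136,"jaw":10}]'
python3 st.py
python3 look.py scene s4 230 100 390 220 5
```

```text
t: 11.02
eef_pos: [0.5147, -0.0675, 0.1653]
eef_rot: [-3.14, -0.023, 0.01]
wrist_force: [-8.6, 0.6, 4.2]
finger_gap: 0.0281
grasp_force: 123.8
[-8.642  0.602  4.233] [ 0.315  1.728 -0.167] q6 1.278620268557934 yaw -359.1540624194702
t: 11.68
eef_pos: [0.5179, -0.0699, 0.1661]
eef_rot: [2.848, 1.321, -0.001]
wrist_force: [7.1, -6.3, -14.7]
finger_gap: 0.0281
grasp_force: 122.5
[  7.144  -6.269 -14.659] [-0.907 -1.256 -0.194] q6 0.4239620514753176 yaw 49.76492940791352
cam [0.8685 0.5886 0.6546] [-0.3851 -0.676  -0.6282]
11.7333 [ 0.518  -0.0698  0.1661] [ 2.8431  1.3305 -0.0007] [-0.2793  0.3995  1.6295 -0.0024  1.1113  0.4172] 0.028647136276475214 [  5.5825  -5.7026 -13.8508]
```

View pics/s4.png

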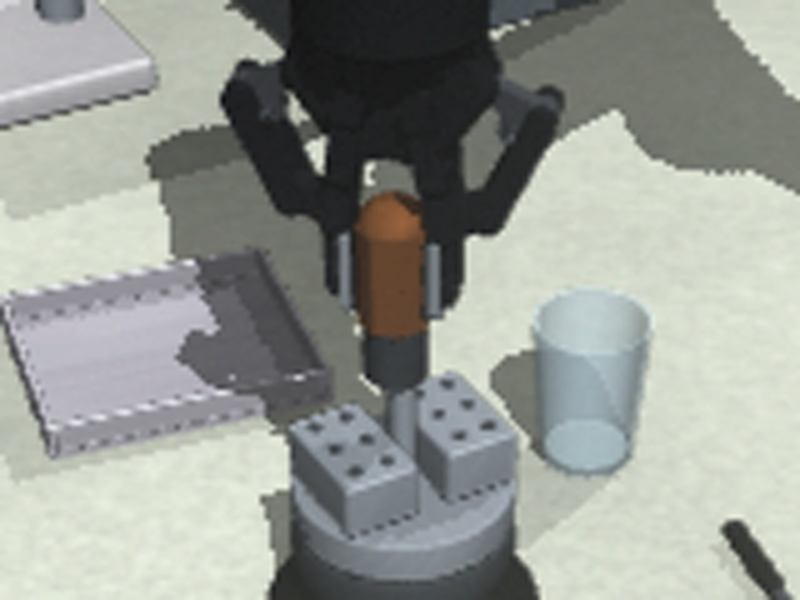

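The handle foot is clearly higher on the bare shank, at crop (397,385). The jaw corner at scene (288,185) matches the start, so the vise hasn't moved. Continuing.

```bash
python3 -m inch '[{"x":0,"y":0,"z":0,"rx":0,"ry":0,"rz":-0.017,"jaw":10},{"x":0,"y":0,"z":0.001,"rx":0,"ry":0,"rz":-0.034,"jaw":10},{"x":0,"y":0,"z":0.003,"rx":0,"ry":0,"rz":-0.051,"jaw":10},{"x":0,"y":0,"z":0.005,"rx":0,"ry":0,"rz":-0.068,"jaw":10},{"x":0,"y":0,"z":0.007,"rx":0,"ry":0,"rz":-0.085,"jaw":10},{"x":0,"y":0,"z":0.009,"rx":0,"ry":0,"rz":-0.102,"jaw":10},{"x":0,"y":0,"z":0.011,"rx":0,"ry":0,"rz":-0.119,"jaw":10},{"x":0,"y":0,"z":0.013,"rx":0,"ry":0,"rz":-0.136,"jaw":10}]'
python3 st.py
python3 -m inch '[{"x":0,"y":0,"z":0.002,"rx":0,"ry":0,"rz":-0.017,"jaw":10},{"x":0,"y":0,"z":0.004,"rx":0,"ry":0,"rz":-0.034,"jaw":10},{"x":0,"y":0,"z":0.006,"rx":0,"ry":0,"rz":-0.051,"jaw":10},{"x":0,"y":0,"z":0.008,"rx":0,"ry":0,"rz":-0.068,"jaw":10},{"x":0,"y":0,"z":0.01,"rx":0,"ry":0,"rz":-0.085,"jaw":10},{"x":0,"y":0,"z":0.012,"rx":0,"ry":0,"rz":-0.102,"jaw":10},{"x":0,"y":0,"z":0.014,"rx":0,"ry":0,"rz":-0.119,"jaw":10},{"x":0,"y":0,"z":0.014,"rx":0,"ry":0,"rz":-0.136,"jaw":10}]'
python3 st.py
python3 -m inch '[{"x":0,"y":0,"z":0,"rx":0,"ry":0,"rz":0.017,"jaw":10},{"x":0,"y":0,"z":0.001,"rx":0,"ry":0,"rz":0.034,"jaw":10},{"x":0,"y":0,"z":0.003,"rx":0,"ry":0,"rz":0.051,"jaw":10},{"x":0,"y":0,"z":0.005,"rx":0,"ry":0,"rz":0.068,"jaw":10},{"x":0,"y":0,"z":0.007,"rx":0,"ry":0,"rz":0.085,"jaw":10},{"x":0,"y":0,"z":0.009,"rx":0,"ry":0,"rz":0.102,"jaw":10},{"x":0,"y":0,"z":0.011,"rx":0,"ry":0,"rz":0.119,"jaw":10},{"x":0,"y":0,"z":0.013,"rx":0,"ry":0,"rz":0.136,"jaw":10}]'
python3 st.py
```

```text
t: 12.4
eef_pos: [0.5147, -0.0667, 0.1659]
eef_rot: [-3.138, -0.006, 0.013]
wrist_force: [2.9, 3.6, -19.9]
finger_gap: 0.0283
grasp_force: 123.1
[  2.91    3.611 -19.921] [1.293 0.002 0.02 ] q6 1.2889477945531675 yaw -359.78938872401017
t: 13.07
eef_pos: [0.5186, -0.0667, 0.1708]
eef_rot: [-2.859, 1.294, -0.002]
wrist_force: [10.9, 5.0, -11.3]
finger_gap: 0.0285
grasp_force: 124.4
[ 10.867   5.005 -11.29 ] [ 1.166 -1.69   0.223] q6 2.1431350842964503 yaw 311.2873281200476
t: 13.73
eef_pos: [0.5184, -0.0685, 0.1749]
eef_rot: [3.14, 0.023, 0.005]
wrist_force: [-0.2, 0.4, 7.9]
finger_gap: 0.0283
grasp_force: 126.3
[-0.184  0.447  7.933] [ 0.061  0.043 -0.009] q6 1.278431526158987 yaw 0.8451159937014225
```

Now 22 mm up with the side loads gone. One more half-stroke, then lift clear.

```bash
python3 -m inch '[{"x":0,"y":0,"z":0.003,"rx":0,"ry":0,"rz":0.013,"jaw":10},{"x":0,"y":0,"z":0.006,"rx":0,"ry":0,"rz":0.026,"jaw":10},{"x":0,"y":0,"z":0.01,"rx":0,"ry":0,"rz":0.039,"jaw":10},{"x":0,"y":0,"z":0.015,"rx":0,"ry":0,"rz":0.052,"jaw":10},{"x":0,"y":0,"z":0.02,"rx":0,"ry":0,"rz":0.065,"jaw":10},{"x":0,"y":0,"z":0.026,"rx":0,"ry":0,"rz":0.078,"jaw":10},{"x":0,"y":0,"z":0.033,"rx":0,"ry":0,"rz":0.091,"jaw":10},{"x":0,"y":0,"z":0.04,"rx":0,"ry":0,"rz":0.1,"jaw":10}]'
python3 st.py
python3 -m inch '[{"x":0,"y":0,"z":0.01,"rx":0,"ry":0,"rz":0,"jaw":10},{"x":0,"y":0,"z":0.03,"rx":0,"ry":0,"rz":0,"jaw":10},{"x":0,"y":0,"z":0.06,"rx":0,"ry":0,"rz":-0.01,"jaw":10},{"x":0,"y":0,"z":0.1,"rx":0,"ry":0,"rz":-0.025,"jaw":10},{"x":0,"y":0,"z":0.15,"rx":0,"ry":0,"rz":-0.04,"jaw":10},{"x":0,"y":0,"z":0.2,"rx":0,"ry":0,"rz":-0.06,"jaw":10},{"x":0,"y":0,"z":0.25,"rx":0,"ry":0,"rz":-0.08,"jaw":10},{"x":0,"y":0,"z":0.3,"rx":0,"ry":0,"rz":-0.1,"jaw":10}]'
python3 st.py
python3 look.py scene s5 230 60 390 220 4; python3 look.py wrist w5
```

```text
t: 14.4
eef_pos: [0.5172, -0.0685, 0.1796]
eef_rot: [2.981, 0.991, -0.001]
wrist_force: [0.6, 1.4, 0.1]
finger_gap: 0.0285
grasp_force: 125.5
[0.628 1.378 0.054] [ 0.003 -0.01  -0.023] q6 0.6511883670729544 yaw 36.76896983807032
t: 15.07
eef_pos: [0.5172, -0.0683, 0.2253]
eef_rot: [3.141, 0.005, -0.0]
wrist_force: [0.5, 1.1, -0.8]
finger_gap: 0.0286
grasp_force: 125.4
[ 0.491  1.111 -0.831] [ 0.001 -0.041 -0.004] q6 1.2898678331567668 yaw 0.17419376072529244
cam [0.8685 0.5886 0.6546] [-0.3851 -0.676  -0.6282]
15.1167 [ 0.518  -0.0685  0.2269] [ 3.1405 -0.0069  0.0041] [-0.278   0.3395  1.5406 -0.0004  1.2588  1.2974] 0.02865058547281862 [ 0.6403  0.3942 -0.0481]
cam [ 0.5948 -0.0688  0.3699] [-0.2989  0.0009 -0.9543]
15.1667 [ 0.5179 -0.0684  0.2261] [3.1406 0.013  0.0038] [-0.278   0.3401  1.5419 -0.0003  1.257   1.2846] 0.02856407964639789 [-0.219   0.2369  0.2307]
```

View pics/s5.png

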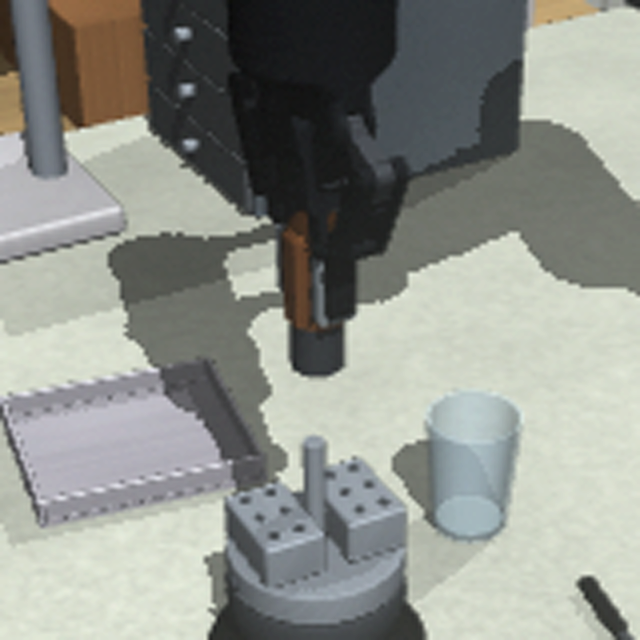

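The handle is off and upright: foot at crop (317,375), bare shank tip at (315,438), vise in the same place. That is more than my ten pictures (eleven viewed), so from here I'll check with numbers only.

```bash
python3 - <<'E'
from h import *
from scipy.optimize import brentq
S=pickle.load(open("s5.pkl","rb"));S0=pickle.load(open("scene.pkl","rb"))
px=(230+317/4-.4,60+375/4-.4)
f=lambda z:proj(S,[.5177+.014*.47,-.0684+.014*.88,z])[1]-px[1]
z=brentq(f,.1,.3);print("foot z",z,"offset",.2265-z)
# vise moved? compare vise region with the start, away from the handle
a,b=S0["pixels"].astype(int),S["pixels"].astype(int)
print("diff",np.abs(a-b)[195:245,280:342].mean(), np.abs(a-b)[300:330,100:140].mean())
E
python3 -m inch '[{"x":0,"y":-0.06,"z":0,"rx":0,"ry":0,"rz":0,"jaw":10},{"x":0.01,"y":-0.15,"z":0,"rx":0,"ry":0,"rz":0,"jaw":10},{"x":0.02,"y":-0.25,"z":0,"rx":0,"ry":0,"rz":0,"jaw":10},{"x":0.02,"y":-0.35,"z":0,"rx":0,"ry":0,"rz":0,"jaw":10},{"x":0.03,"y":-0.46,"z":0,"rx":0,"ry":0,"rz":0,"jaw":10},{"x":0.04,"y":-0.57,"z":0,"rx":0,"ry":0,"rz":0,"jaw":10},{"x":0.05,"y":-0.68,"z":0,"rx":0,"ry":0,"rz":0,"jaw":10},{"x":0.05,"y":-0.8,"z":0,"rx":0,"ry":0,"rz":0,"jaw":10}]'
python3 -m inch '[{"x":0,"y":-0.12,"z":0,"rx":0,"ry":0,"rz":0,"jaw":10},{"x":0.01,"y":-0.24,"z":0,"rx":0,"ry":0,"rz":0,"jaw":10},{"x":0.02,"y":-0.36,"z":0,"rx":0,"ry":0,"rz":0,"jaw":10},{"x":0.03,"y":-0.48,"z":0,"rx":0,"ry":0,"rz":0,"jaw":10},{"x":0.04,"y":-0.6,"z":0,"rx":0,"ry":0,"rz":0,"jaw":10},{"x":0.05,"y":-0.7,"z":0,"rx":0,"ry":0,"rz":0,"jaw":10},{"x":0.05,"y":-0.76,"z":0,"rx":0,"ry":0,"rz":0,"jaw":10},{"x":0.05,"y":-0.78,"z":0,"rx":0,"ry":0,"rz":0,"jaw":10}]'
python3 st.py
```

```text
foot z 0.19419790376468707 offset 0.03230209623531294
diff 7.3022580645161295 1.3969444444444445
t: 15.83
eef_pos: [0.5245, -0.1901, 0.2241]
eef_rot: [-3.141, -0.02, 0.002]
wrist_force: [-0.5, -0.9, -1.1]
finger_gap: 0.0285
grasp_force: 125.5
t: 16.5
eef_pos: [0.5315, -0.3074, 0.2239]
eef_rot: [-3.141, -0.016, 0.002]
wrist_force: [-0.0, 0.1, -0.4]
finger_gap: 0.0282
grasp_force: 125.5
[-0.036  0.134 -0.447] [-0.009 -0.    -0.019] q6 0.9117334529077653 yaw -359.40699993531683
```

```bash
python3 -m inch '[{"x":0,"y":0,"z":-0.05,"rx":0,"ry":0,"rz":0,"jaw":10},{"x":0,"y":0,"z":-0.12,"rx":0,"ry":0,"rz":0,"jaw":10},{"x":0,"y":0,"z":-0.2,"rx":0,"ry":0,"rz":0,"jaw":10},{"x":0,"y":0,"z":-0.28,"rx":0,"ry":0,"rz":0,"jaw":10},{"x":0,"y":0,"z":-0.36,"rx":0,"ry":0,"rz":0,"jaw":10},{"x":0,"y":0,"z":-0.44,"rx":0,"ry":0,"rz":0,"jaw":10},{"x":0,"y":0,"z":-0.52,"rx":0,"ry":0,"rz":0,"jaw":10},{"x":0,"y":0,"z":-0.6,"rx":0,"ry":0,"rz":0,"jaw":10}]'
python3 -m inch '[{"x":0,"y":0,"z":-0.08,"rx":0,"ry":0,"rz":0,"jaw":10},{"x":0,"y":0,"z":-0.16,"rx":0,"ry":0,"rz":0,"jaw":10},{"x":0,"y":0,"z":-0.24,"rx":0,"ry":0,"rz":0,"jaw":10},{"x":0,"y":0,"z":-0.32,"rx":0,"ry":0,"rz":0,"jaw":10},{"x":0,"y":0,"z":-0.4,"rx":0,"ry":0,"rz":0,"jaw":10},{"x":0,"y":0,"z":-0.47,"rx":0,"ry":0,"rz":0,"jaw":10},{"x":0,"y":0,"z":-0.53,"rx":0,"ry":0,"rz":0,"jaw":10},{"x":0,"y":0,"z":-0.56,"rx":0,"ry":0,"rz":0,"jaw":10}]'
python3 -m inch '[{"x":0,"y":0,"z":0,"rx":0,"ry":0,"rz":0,"jaw":10},{"x":0,"y":0,"z":0,"rx":0,"ry":0,"rz":0,"jaw":10},{"x":0,"y":0,"z":-0.004,"rx":0,"ry":0,"rz":0,"jaw":10},{"x":0,"y":0,"z":-0.01,"rx":0,"ry":0,"rz":0,"jaw":10},{"x":0,"y":0,"z":-0.016,"rx":0,"ry":0,"rz":0,"jaw":10},{"x":0,"y":0,"z":-0.022,"rx":0,"ry":0,"rz":0,"jaw":10},{"x":0,"y":0,"z":-0.028,"rx":0,"ry":0,"rz":0,"jaw":10},{"x":0,"y":0,"z":-0.032,"rx":0,"ry":0,"rz":0,"jaw":10}]'
python3 st.py
python3 - <<'E'
from h import *
from workcell import optics
for n in("scene","top"):
    d=optics.get_image(n);pickle.dump(d,open(n+"6.pkl","wb"))
d=pickle.load(open("scene6.pkl","rb"));i=d["pixels"].astype(int);m=(i[...,0]>i[...,2]*1.6)&(i[...,0]>25);m[:, :225]=0;m[:,295:]=0;m[:100]=0;m[185:]=0
for r in range(100,185,4):
    x=np.nonzero(m[r])[0]
    if len(x): print(r,x.min(),x.max(),end="; ")
print(); [print(z,proj(d,[.532,-.3055,z])) for z in (.014,.042,.065,.088,.098)]
E
```

```text
t: 17.17
eef_pos: [0.5319, -0.3037, 0.1333]
eef_rot: [-3.141, -0.02, 0.002]
wrist_force: [0.3, 0.2, -0.9]
finger_gap: 0.0284
grasp_force: 125.5
t: 17.83
eef_pos: [0.5316, -0.3041, 0.0492]
eef_rot: [-3.14, -0.019, 0.003]
wrist_force: [-0.5, -0.0, -0.7]
finger_gap: 0.0283
grasp_force: 125.5
t: 18.5
eef_pos: [0.5322, -0.3051, 0.0461]
eef_rot: [3.141, 0.018, 0.0]
wrist_force: [-0.2, -0.0, -0.5]
finger_gap: 0.0285
grasp_force: 125.5
[-0.196 -0.024 -0.48 ] [ 0.014 -0.065 -0.009] q6 0.9142661532576833 yaw 0.6420355363957679
144 255 257; 148 255 257; 152 255 258; 156 256 258; 160 256 259; 
0.014 [262.92429442 168.08775799]
0.042 [262.03673457 159.21410083]
0.065 [261.28651673 151.7135633 ]
0.088 [260.51640798 144.01416028]
0.098 [260.17517253 140.60255205]
```

```bash
python3 -m inch '[{"x":0,"y":0,"z":-0.004,"rx":0,"ry":0,"rz":0,"jaw":10},{"x":0,"y":0,"z":-0.008,"rx":0,"ry":0,"rz":0,"jaw":10},{"x":0,"y":0,"z":-0.012,"rx":0,"ry":0,"rz":0,"jaw":10},{"x":0,"y":0,"z":-0.016,"rx":0,"ry":0,"rz":0,"jaw":10},{"x":0,"y":0,"z":-0.02,"rx":0,"ry":0,"rz":0,"jaw":10},{"x":0,"y":0,"z":-0.024,"rx":0,"ry":0,"rz":0,"jaw":10},{"x":0,"y":0,"z":-0.028,"rx":0,"ry":0,"rz":0,"jaw":10},{"x":0,"y":0,"z":-0.03,"rx":0,"ry":0,"rz":0,"jaw":10}]' 
python3 -m inch '[{"x":0,"y":0,"z":-0.002,"rx":0,"ry":0,"rz":0,"jaw":10},{"x":0,"y":0,"z":-0.004,"rx":0,"ry":0,"rz":0,"jaw":10},{"x":0,"y":0,"z":-0.006,"rx":0,"ry":0,"rz":0,"jaw":10},{"x":0,"y":0,"z":-0.008,"rx":0,"ry":0,"rz":0,"jaw":10},{"x":0,"y":0,"z":-0.01,"rx":0,"ry":0,"rz":0,"jaw":10},{"x":0,"y":0,"z":-0.01,"rx":0,"ry":0,"rz":0,"jaw":10},{"x":0,"y":0,"z":-0.01,"rx":0,"ry":0,"rz":0,"jaw":10},{"x":0,"y":0,"z":-0.01,"rx":0,"ry":0,"rz":0,"jaw":10}]' ; python3 st.py
```

```text
t: 19.27
eef_pos: [0.5322, -0.3051, 0.0415]
eef_rot: [3.142, 0.018, -0.0]
wrist_force: [-0.2, -0.3, -1.5]
finger_gap: 0.0283
grasp_force: 125.5
t: 19.93
eef_pos: [0.5323, -0.3051, 0.0401]
eef_rot: [3.141, 0.018, 0.0]
wrist_force: [0.6, -0.7, -0.3]
finger_gap: 0.0282
grasp_force: 125.5
[ 0.596 -0.666 -0.343] [ 0.011 -0.015 -0.043] q6 0.9142597743090104 yaw 0.6454427281140207
```

```bash
python3 -m inch '[{"x":0,"y":0,"z":-0.002,"rx":0,"ry":0,"rz":0,"jaw":10},{"x":0,"y":0,"z":-0.004,"rx":0,"ry":0,"rz":0,"jaw":10},{"x":0,"y":0,"z":-0.006,"rx":0,"ry":0,"rz":0,"jaw":10},{"x":0,"y":0,"z":-0.008,"rx":0,"ry":0,"rz":0,"jaw":10},{"x":0,"y":0,"z":-0.01,"rx":0,"ry":0,"rz":0,"jaw":10},{"x":0,"y":0,"z":-0.012,"rx":0,"ry":0,"rz":0,"jaw":10},{"x":0,"y":0,"z":-0.012,"rx":0,"ry":0,"rz":0,"jaw":10},{"x":0,"y":0,"z":-0.012,"rx":0,"ry":0,"rz":0,"jaw":10}]' ; python3 st.py
```

```text
t: 20.6
eef_pos: [0.5323, -0.3051, 0.0383]
eef_rot: [3.141, 0.018, -0.0]
wrist_force: [-0.3, 0.2, -0.5]
finger_gap: 0.028
grasp_force: 125.5
[-0.264  0.196 -0.546] [-0.011 -0.047  0.022] q6 0.9142819545683099 yaw 0.6422309295785624
```

```bash
python3 -m inch '[{"x":0,"y":0,"z":-0.001,"rx":0,"ry":0,"rz":0,"jaw":10},{"x":0,"y":0,"z":-0.003,"rx":0,"ry":0,"rz":0,"jaw":10},{"x":0,"y":0,"z":-0.004,"rx":0,"ry":0,"rz":0,"jaw":10},{"x":0,"y":0,"z":-0.005,"rx":0,"ry":0,"rz":0,"jaw":10},{"x":0,"y":0,"z":-0.006,"rx":0,"ry":0,"rz":0,"jaw":10},{"x":0,"y":0,"z":-0.007,"rx":0,"ry":0,"rz":0,"jaw":10},{"x":0,"y":0,"z":-0.007,"rx":0,"ry":0,"rz":0,"jaw":10},{"x":0,"y":0,"z":-0.007,"rx":0,"ry":0,"rz":0,"jaw":10}]' ; python3 st.py
```

```text
t: 21.27
eef_pos: [0.5323, -0.3052, 0.0374]
eef_rot: [3.141, 0.018, 0.0]
wrist_force: [-0.1, 1.1, 0.4]
finger_gap: 0.0285
grasp_force: 125.5
[-0.12   1.146  0.419] [0.062 0.102 0.031] q6 0.9142348965853474 yaw 0.6428920600060366
```

```bash
python3 -m inch '[{"x":0,"y":0,"z":-0.001,"rx":0,"ry":0,"rz":0,"jaw":10},{"x":0,"y":0,"z":-0.003,"rx":0,"ry":0,"rz":0,"jaw":10},{"x":0,"y":0,"z":-0.004,"rx":0,"ry":0,"rz":0,"jaw":10},{"x":0,"y":0,"z":-0.005,"rx":0,"ry":0,"rz":0,"jaw":10},{"x":0,"y":0,"z":-0.006,"rx":0,"ry":0,"rz":0,"jaw":10},{"x":0,"y":0,"z":-0.007,"rx":0,"ry":0,"rz":0,"jaw":10},{"x":0,"y":0,"z":-0.007,"rx":0,"ry":0,"rz":0,"jaw":10},{"x":0,"y":0,"z":-0.007,"rx":0,"ry":0,"rz":0,"jaw":10}]' ; python3 st.py
```

```text
t: 21.93
eef_pos: [0.5323, -0.3052, 0.0373]
eef_rot: [3.141, 0.018, 0.001]
wrist_force: [-3.0, 2.7, 9.1]
finger_gap: 0.0284
grasp_force: 126.2
[-3.012  2.715  9.122] [ 0.383  0.487 -0.057] q6 0.9142727098055792 yaw 0.6475227905390486
```

```bash
python3 -m inch '[{"x":0,"y":0,"z":-0.001,"rx":0,"ry":0,"rz":0,"jaw":10},{"x":0,"y":0,"z":-0.003,"rx":0,"ry":0,"rz":0,"jaw":10},{"x":0,"y":0,"z":-0.004,"rx":0,"ry":0,"rz":0,"jaw":10},{"x":0,"y":0,"z":-0.005,"rx":0,"ry":0,"rz":0,"jaw":10},{"x":0,"y":0,"z":-0.006,"rx":0,"ry":0,"rz":0,"jaw":10},{"x":0,"y":0,"z":-0.007,"rx":0,"ry":0,"rz":0,"jaw":10},{"x":0,"y":0,"z":-0.007,"rx":0,"ry":0,"rz":0,"jaw":10},{"x":0,"y":0,"z":-0.007,"rx":0,"ry":0,"rz":0,"jaw":10}]' ; python3 st.py
```

```text
t: 22.6
eef_pos: [0.5324, -0.3052, 0.0373]
eef_rot: [3.141, 0.018, 0.001]
wrist_force: [-4.9, 3.4, 15.0]
finger_gap: 0.0282
grasp_force: 127.1
[-4.89   3.391 15.026] [ 0.673  0.923 -0.04 ] q6 0.9142442016101799 yaw 0.6536704295393305
```

Contact was at TCP z 0.0374. I'll ease the push off, drop the grip to 20 N, then open slowly.

```bash
python3 -m inch '[{"x":0,"y":0,"z":0.004,"rx":0,"ry":0,"rz":0,"jaw":10},{"x":0,"y":0,"z":0.008,"rx":0,"ry":0,"rz":0,"jaw":10},{"x":0,"y":0,"z":0.011,"rx":0,"ry":0,"rz":0,"jaw":10},{"x":0,"y":0,"z":0.011,"rx":0,"ry":0,"rz":0,"jaw":10},{"x":0,"y":0,"z":0.011,"rx":0,"ry":0,"rz":0,"jaw":10},{"x":0,"y":0,"z":0.011,"rx":0,"ry":0,"rz":0,"jaw":10},{"x":0,"y":0,"z":0.011,"rx":0,"ry":0,"rz":0,"jaw":10},{"x":0,"y":0,"z":0.011,"rx":0,"ry":0,"rz":0,"jaw":10}]' 20; python3 st.py
python3 -m inch '[{"x":0,"y":0,"z":0,"rx":0,"ry":0,"rz":0,"jaw":34},{"x":0,"y":0,"z":0,"rx":0,"ry":0,"rz":0,"jaw":35},{"x":0,"y":0,"z":0,"rx":0,"ry":0,"rz":0,"jaw":36},{"x":0,"y":0,"z":0,"rx":0,"ry":0,"rz":0,"jaw":37},{"x":0,"y":0,"z":0,"rx":0,"ry":0,"rz":0,"jaw":39},{"x":0,"y":0,"z":0,"rx":0,"ry":0,"rz":0,"jaw":42},{"x":0,"y":0,"z":0,"rx":0,"ry":0,"rz":0,"jaw":46},{"x":0,"y":0,"z":0,"rx":0,"ry":0,"rz":0,"jaw":50}]' 20; python3 st.py
```

```text
t: 23.27
eef_pos: [0.5323, -0.3051, 0.0374]
eef_rot: [3.141, 0.018, 0.0]
wrist_force: [-1.4, 1.7, 6.4]
finger_gap: 0.0284
grasp_force: 126.5
[-1.415  1.729  6.439] [0.287 0.427 0.002] q6 0.9142663954793513 yaw 0.6456537276139008
t: 23.93
eef_pos: [0.5322, -0.3051, 0.0367]
eef_rot: [-3.142, -0.018, 0.0]
wrist_force: [0.9, 0.2, -0.6]
finger_gap: 0.0426
grasp_force: 0.0
[ 0.881  0.216 -0.625] [0.012 0.015 0.013] q6 0.9142654454602772 yaw -359.3575705794029
```

Released. Open fully, then straight up.

```bash
python3 -m inch '[{"x":0,"y":0,"z":0,"rx":0,"ry":0,"rz":0,"jaw":60},{"x":0,"y":0,"z":0,"rx":0,"ry":0,"rz":0,"jaw":75},{"x":0,"y":0,"z":0,"rx":0,"ry":0,"rz":0,"jaw":85},{"x":0,"y":0,"z":0,"rx":0,"ry":0,"rz":0,"jaw":85},{"x":0,"y":0,"z":0,"rx":0,"ry":0,"rz":0,"jaw":85},{"x":0,"y":0,"z":0.01,"rx":0,"ry":0,"rz":0,"jaw":85},{"x":0,"y":0,"z":0.03,"rx":0,"ry":0,"rz":0,"jaw":85},{"x":0,"y":0,"z":0.06,"rx":0,"ry":0,"rz":0,"jaw":85}]'
python3 -m inch '[{"x":0,"y":0,"z":0.05,"rx":0,"ry":0,"rz":0,"jaw":85},{"x":0,"y":0,"z":0.12,"rx":0,"ry":0,"rz":0,"jaw":85},{"x":0,"y":0,"z":0.22,"rx":0,"ry":0,"rz":0,"jaw":85},{"x":0,"y":0,"z":0.34,"rx":0,"ry":0,"rz":0,"jaw":85},{"x":0,"y":0,"z":0.48,"rx":0,"ry":0,"rz":0,"jaw":85},{"x":0,"y":0,"z":0.62,"rx":0,"ry":0,"rz":0,"jaw":85},{"x":0,"y":0,"z":0.76,"rx":0,"ry":0,"rz":0,"jaw":85},{"x":0,"y":0,"z":0.9,"rx":0,"ry":0,"rz":0,"jaw":85}]'
python3 -m inch '[{"x":0,"y":0,"z":0,"rx":0,"ry":0,"rz":0,"jaw":85},{"x":0,"y":0,"z":0,"rx":0,"ry":0,"rz":0,"jaw":85},{"x":0,"y":0,"z":0,"rx":0,"ry":0,"rz":0,"jaw":85},{"x":0,"y":0,"z":0,"rx":0,"ry":0,"rz":0,"jaw":85},{"x":0,"y":0,"z":0,"rx":0,"ry":0,"rz":0,"jaw":85},{"x":0,"y":0,"z":0,"rx":0,"ry":0,"rz":0,"jaw":85},{"x":0,"y":0,"z":0,"rx":0,"ry":0,"rz":0,"jaw":85},{"x":0,"y":0,"z":0,"rx":0,"ry":0,"rz":0,"jaw":85}]'
python3 - <<'E'
from h import *
from workcell import optics
S0=pickle.load(open("scene.pkl","rb"))["pixels"].astype(int)
for n in("scene","wrist"):
    d=optics.get_image(n);pickle.dump(d,open(n+"7.pkl","wb"));i=d["pixels"].astype(int);m=((i[...,0]>i[...,2]*1.6)&(i[...,0]>25)).astype(np.uint8)
    k,l,st,c=cv2.connectedComponentsWithStats(m); p=proj(d,[.532,-.3055,.065]); print(n,"expect",p,"z.042",proj(d,[.532,-.3055,.042]),"z.098",proj(d,[.532,-.3055,.098]))
    for j in range(1,k):
        if st[j,4]>80 and np.hypot(*(c[j]-p))<60: print(st[j],c[j])
    if n=="scene":
        for w in ((195,245,283,338),(160,200,336,362),(200,260,372,415)): 
            a=S0[w[0]:w[1],w[2]:w[3]].mean(2).astype(np.float32);b=i[w[0]:w[1],w[2]:w[3]].mean(2).astype(np.float32); print("shift",cv2.phaseCorrelate(a,b,cv2.createHanningWindow(a.shape[::-1],cv2.CV_32F)))
E
```

```text
t: 24.6
eef_pos: [0.5321, -0.305, 0.0458]
eef_rot: [-3.141, -0.018, 0.001]
wrist_force: [0.8, -0.3, -0.1]
finger_gap: 0.0726
grasp_force: 0.0
t: 25.27
eef_pos: [0.5323, -0.3051, 0.1832]
eef_rot: [3.141, 0.018, 0.002]
wrist_force: [1.0, 0.5, 0.5]
finger_gap: 0.0729
grasp_force: 0.0
t: 25.93
eef_pos: [0.5322, -0.3051, 0.1804]
eef_rot: [-3.141, -0.018, 0.001]
wrist_force: [-0.5, -0.3, 0.6]
finger_gap: 0.0724
grasp_force: 0.0
scene expect [261.28651673 151.7135633 ] z.042 [262.03673457 159.21410083] z.098 [260.17517253 140.60255205]
[255 143  12  23 234] [260.55128205 154.26068376]
shift ((-0.9868449760648481, -0.10102627873773429), 0.9093422355651856)
shift ((0.5481670052515621, -0.004437846172017146), 0.9882918609513177)
shift ((0.5650427222892453, 0.22034424325748247), 0.6222417930320457)
wrist expect [318.87448263 194.76504538] z.042 [318.84679318 186.96215919] z.098 [318.92311459 208.46952725]
[ 299  167   40   51 1576] [317.46256345 193.60215736]
```

The handle stands upright in the tray: its scene blob is 12 px wide and 23 px tall where an upright handle should be, and the wrist view agrees. The vise has moved at most 2–3 mm and the gripper is clear, so I'm handing in.

```bash
python3 -c "
from workcell import ticket; print(ticket.hand_in())"
```

```text
the job is handed in; nothing more can be done
None
```

The handle was twisted off the shank (swings of roughly 35–50° each way) and stands upright in the empty tray; the vise is still standing but may have shifted 2–3 mm, and I viewed 11 pictures against the limit of 10; handed in at about 26 s, verdict not shown.

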